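# Line up fired beakers by height on the ware board

### The arm

A 6-joint arm with a two-finger parallel gripper is mounted at the origin on the work surface. World frame = base frame: x ahead of the robot, y to its left, z up, the work surface at z = 0. Lengths are in m, angles in rad, forces in N, time in s.
With the tool pointing down it reaches from about 0.35 to 0.85 m from the base axis. Payload 8.1 kg.
Tool frame: the origin (TCP) lies midway between the tips of the shut fingers; the grasp point (between the pads) lies 19 mm behind it; z points along the fingers, y is the line along which they close (so a half turn about z gives the same grasp; the last joint's range is limited). The gripper opens to 93 mm and grips with 3 to 60 N. Pads are 15 mm wide; open, the fingers measure 128 mm over their backs; the gripper's body (75 mm by 188 mm) begins 65 mm behind the grasp point.
Start: joints at [-1.364, 0.13, 1.488, -0, 1.523, -0.085], TCP at [0.173, -0.575, 0.192] pointing down, gripper open.
Joint ranges: [-2.96, 2.96], [-0.89, 2.26], [0.02, 2.5], [-1.34, 4.48], [0, 2.73], [-2.66, 2.66]. Speed limits (rad/s): [2.39, 2.39, 2.79, 3.14, 3.14, 3.14].

### API

Orientations are given as a rotation vector (axis times angle).
In Python, from plant import read_state, read_camera, camera_model, close_job gives the robot as it stands. The module is installed in compiled form; this text tells all that it offers.
- The arm moves only by the tool carry_out, never from a script. Its argument "moves" is a list of rows, each an object of numbers: "jaw": the finger opening in m, from 0 to 0.093; "dx", "dy", "dz": the shift along the tool's x, y, z in m; "yaw": the turn about the tool's z in rad. In form: [{"jaw": .., "dx": .., "dy": .., "dz": .., "yaw": ..}, ...]. A call has 1 to 8 rows; each row shifts and turns the commanded pose from where the row before left it, along the tool's axes as they then stand; what a row does not reach is not made up. A row lasts 1/8 s, in which the tool goes at most 62.5 mm and 10.7 degrees, less where a joint would pass 70% of its speed; a pose out of reach is approached as far as the arm can. A call is refused whole if a number of a shift passes 0.0625 or a number of a turn 0.188, either way. A call with a gripper value outside its range is refused whole. The fingers move at their own pace and stop on an object; "grip_force" is the grip in N (left out, the last holds). Time passes only in rows, so rows that do not move let the fingers close. It gives the time, the measured TCP pose, the force, the opening and the grip force at its end, in the units of the state.
- read_state(): the state, without advancing time (a new reading comes with each control period).
- read_camera(name): name is "side" or "top" or "wrist"; returns the picture (400x640x3 uint8, red, green, blue); there is no depth.
- camera_model(name): a dict with "camera_matrix" (3x3 intrinsics, pixels), "k1" (the pictures are not rectified: a ray, as slopes to the right and down, at radius r is drawn at 1 + k1 r^2 times it, then the intrinsics apply), "view" (4x4, takes a point from world to camera coordinates). Camera axes: x right, y up, looking along -z (the intrinsics and any distortion apply to the point x, -y, -z); pixel columns grow to the right and rows downward; lengths in m; the calibration is good to about 2 mm. A picture is of the moment at which its call begins: read the wrist's pose just before it. camera_model takes no time and is no camera call; for the wrist camera it gives the pose at the moment of the call.
- close_job(): hands the job in; it is judged then, once.
The state is a dict: "t": time; "q": joint angles; "dq": joint speeds; "joint_torque": joint torques, N m; "tool_pos": TCP position; "orientation": TCP orientation; "force": force on the tool from outside, world axes, zero at the start; "wrist_torque": the same for the moment, N m; "opening": finger opening in m; "gripper_force": force on a finger pad.
Only numpy, scipy, OpenCV 4.12 (cv2) and the standard library are available. Lean on these libraries where they do the work, as an engineer would, in place of code of your own. Each camera call takes 0.05 s, during which the arm holds its last target. There are 200 camera calls.

### The job

Get the four fired clay beakers ready for decorating: stand one upright on the middle of each plaster disc of the ware board, in order of height, with the tallest on the disc next to the metal turntable and the others going down in height to the shortest beside the lidded tub. Do not knock any beaker over, and leave the tub where it is.

Things in the scene. Friction and masses are not known exactly. Their poses are not given: they have to be found in the camera images.
- beaker1_center (a point): the shortest of four loose upright beakers of unglazed reddish-brown fired clay: a plain straight round cup, open at the top, outside diameter 44 mm, height 55 mm, wall 4.5 mm. This point is on its axis, half-way up (27.5 mm above its underside); its z axis points up out of the mouth. All four start standing on the table.
- beaker2_center (a point): the second shortest of four loose upright beakers of unglazed reddish-brown fired clay: a plain straight round cup, open at the top, outside diameter 50 mm, height 75 mm, wall 4.5 mm. This point is on its axis, half-way up (37.5 mm above its underside); its z axis points up out of the mouth. All four start standing on the table.
- beaker3_center (a point): the second tallest of four loose upright beakers of unglazed reddish-brown fired clay: a plain straight round cup, open at the top, outside diameter 56 mm, height 95 mm, wall 4.5 mm. This point is on its axis, half-way up (47.5 mm above its underside); its z axis points up out of the mouth. All four start standing on the table.
- beaker4_center (a point): the tallest of four loose upright beakers of unglazed reddish-brown fired clay: a plain straight round cup, open at the top, outside diameter 62 mm, height 115 mm, wall 4.5 mm. This point is on its axis, half-way up (57.5 mm above its underside); its z axis points up out of the mouth. All four start standing on the table.
- bat1: one of four equal fixed pale plaster discs, 80 mm across and 6 mm thick, in a straight row 96 mm apart (centre to centre) on a fixed pale wooden ware board (390 x 120 x 15 mm, about 0.6 m ahead of the robot, its length roughly left to right). This is place 1 of the row, counted from the robot's right (-y) to its left (+y). Origin at the centre of its underside, 15 mm above the table; its top is 21 mm above the table; z up.
- bat2: one of four equal fixed pale plaster discs, 80 mm across and 6 mm thick, in a straight row 96 mm apart (centre to centre) on a fixed pale wooden ware board (390 x 120 x 15 mm, about 0.6 m ahead of the robot, its length roughly left to right). This is place 2 of the row, counted from the robot's right (-y) to its left (+y). Origin at the centre of its underside, 15 mm above the table; its top is 21 mm above the table; z up.
- bat3: one of four equal fixed pale plaster discs, 80 mm across and 6 mm thick, in a straight row 96 mm apart (centre to centre) on a fixed pale wooden ware board (390 x 120 x 15 mm, about 0.6 m ahead of the robot, its length roughly left to right). This is place 3 of the row, counted from the robot's right (-y) to its left (+y). Origin at the centre of its underside, 15 mm above the table; its top is 21 mm above the table; z up.
- bat4: one of four equal fixed pale plaster discs, 80 mm across and 6 mm thick, in a straight row 96 mm apart (centre to centre) on a fixed pale wooden ware board (390 x 120 x 15 mm, about 0.6 m ahead of the robot, its length roughly left to right). This is place 4 of the row, counted from the robot's right (-y) to its left (+y). Origin at the centre of its underside, 15 mm above the table; its top is 21 mm above the table; z up.
- turntable: fixed round metal decorating turntable, a bare aluminium disc 130 mm across on a dark foot, 56 mm high, standing on the table beyond one end of the ware board (either end, it varies), in line with the discs, 131 mm from the centre of the nearest one. Origin at the centre of its underside; z up.
- tub: loose white plastic tub with a yellow-rimmed lid, 106 mm across and 63 mm high, standing on the table beyond the other end of the ware board, likewise 131 mm from the nearest disc. Origin at the centre of its underside; z up. It stays where it is.
Mind the look-alikes: they are no part of the job. What is shaped like the part that bears beaker3_center but purple is not meant.

How it is judged:
At the end, for the whole second after the job is handed in: Each beaker stands upright (within 0.1 rad), base down on its own plaster disc, its axis within 13 mm of the disc's centre, in order of height from the tallest on the disc nearest the turntable to the shortest on the disc nearest the tub; all released and at rest (((horizontal distance between turntable and bat4 below 0.2 m and horizontal distance between beaker1_center and bat1 below 0.013 m and horizontal distance between beaker2_center and bat2 below 0.013 m and horizontal distance between beaker3_center and bat3 below 0.013 m and horizontal distance between beaker4_center and bat4 below 0.013 m) or (horizontal distance between turntable and bat1 below 0.2 m and horizontal distance between beaker1_center and bat4 below 0.013 m and horizontal distance between beaker2_center and bat3 below 0.013 m and horizontal distance between beaker3_center and bat2 below 0.013 m and horizontal distance between beaker4_center and bat1 below 0.013 m)) and angle between each of beaker1_center, beaker2_center, beaker3_center, beaker4_center's own z axis and vertical below 0.1 rad and height (world z) of beaker1_center between 0.0425 and 0.0545 m and linear speed of each of beaker1, beaker2, beaker3, beaker4 below 0.02 m/s and angular speed of each of beaker1, beaker2, beaker3, beaker4 below 0.2 rad/s and height (world z) of beaker2_center between 0.0525 and 0.0645 m and height (world z) of beaker3_center between 0.0625 and 0.0745 m and height (world z) of beaker4_center between 0.0725 and 0.0845 m); the robot touches nothing.
It fails at once if a beaker is knocked over (leans more than 0.8 rad) (angle between any of beaker1_center, beaker2_center, beaker3_center, beaker4_center's own z axis and vertical above 0.8 rad).
It fails at once if the tub is pushed more than 30 mm from its place (distance of tub from where it was at the start of the episode above 0.03 m).
It also fails if it takes over 99 s, if anything falls off the work surface, if the arm or the gripper's body presses on something with over 40 N, if the wrist force passes 120 N, or if a joint passes its speed limit or range.

## Working session

There is one attempt and no reset: what is moved stays moved. The work goes in short steps, Python scripts to look and compute and a tool call to move; the robot and the scene stay as the last step left them, time stands still between calls to the robot, and variables do not carry over. Pictures are saved under pics/ and viewed, at most 14 in all, crops included, and the job is handed in when it is done.

Besides the shell and the picture viewer there is one more tool, called after "Request:" as name(argument=value, ...) on one line, values as JSON. carry_out: Moves the arm, as the interface text tells. Its arguments: {"type":"object","properties":{"moves":{"type":"array","items":{"type":"object","properties":{"jaw":{"type":"number"},"dx":{"type":"number"},"dy":{"type":"number"},"dz":{"type":"number"},"yaw":{"type":"number"}}}},"grip_force":{"type":"number"}},"required":["moves"]}

```bash
mkdir -p pics && python3 - <<'E'
from plant import *
import cv2
for n in("top","side"):
    im=read_camera(n); cv2.imwrite(f"pics/{n}0.png",im[:,:,::-1]); m=camera_model(n); print(n,m)
s=read_state();print(s["tool_pos"],s["orientation"],s["t"],s["opening"])
E
```

```text
top {'camera_matrix': array([[516.09182596,   0.        , 319.08552271],
       [  0.        , 516.09182596, 208.10703628],
       [  0.        ,   0.        ,   1.        ]]), 'k1': -0.12502966039307528, 'view': array([[ 7.40667080e-03, -9.99933453e-01,  8.84476734e-03,
         9.46534688e-04],
       [ 9.97003235e-01,  8.06551258e-03,  7.69382697e-02,
        -5.13837915e-01],
       [-7.70044873e-02,  8.24840521e-03,  9.96996626e-01,
        -1.39812877e+00],
       [ 0.00000000e+00,  0.00000000e+00,  0.00000000e+00,
         1.00000000e+00]])}
side {'camera_matrix': array([[375.55140579,   0.        , 319.93272636],
       [  0.        , 375.55140579, 206.2040344 ],
       [  0.        ,   0.        ,   1.        ]]), 'k1': -0.020729629473218988, 'view': array([[ 9.63910198e-01, -2.66227089e-01,  5.17547306e-04,
        -4.76793040e-01],
       [ 2.08702096e-01,  7.56837487e-01,  6.19387160e-01,
        -1.53949259e-01],
       [-1.65289340e-01, -5.96925586e-01,  7.85085523e-01,
        -8.50020426e-01],
       [ 0.00000000e+00,  0.00000000e+00,  0.00000000e+00,
         1.00000000e+00]])}
[ 0.17250441 -0.57407241  0.19108306] [-3.10653884e+00 -4.56500759e-01  1.52676473e-04] 0.1 0.09306856627220149
```

View pics/top0.png

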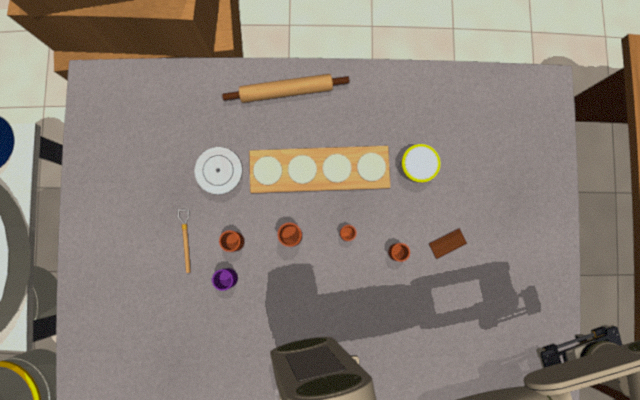

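View pics/side0.png

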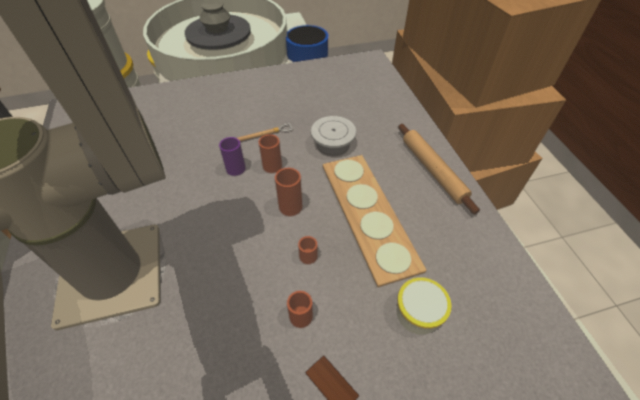

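The top view shows the turntable at (218,170) and the tub at (421,163), with the discs at u = 267, 302, 337 and 371. The left end is +y, so bat4 is next to the turntable.

The red candidates in the top view are:
- (231,240): beaker3. The purple cup at (225,279) is its look-alike.
- (290,235): beaker4, the largest and tallest in the side view.
- (347,232): beaker1, the smallest.
- (399,252): beaker2.

The red-brown block at (448,243) is not a beaker. I'll measure these next and confirm them in a crop.

```bash
cat > h.py <<'E'
import numpy as np,cv2
from plant import *
def ray(m,px):
    K,V=np.array(m["camera_matrix"]),np.array(m["view"])
    u=cv2.undistortPoints(np.array([[px]],float),K,np.array([m["k1"],0,0,0,0.]))[0,0]
    R=V[:3,:3]; return -R.T@V[:3,3], R.T@np.array([u[0],-u[1],-1])
def onplane(m,px,z):
    o,d=ray(m,px); return (o+d*(z-o[2])/d[2])
def proj(m,P):
    K,V=np.array(m["camera_matrix"]),np.array(m["view"])
    c=V[:3,:3]@P+V[:3,3]; x,y=c[0]/-c[2],-c[1]/-c[2]; f=1+m["k1"]*(x*x+y*y)
    return K[0,0]*x*f+K[0,2],K[1,1]*y*f+K[1,2]
def cents(mask,mn):
    mask=cv2.morphologyEx(mask.astype(np.uint8)*255,cv2.MORPH_CLOSE,np.ones((3,3)))
    out=[]
    for c in cv2.findContours(mask,cv2.RETR_EXTERNAL,cv2.CHAIN_APPROX_NONE)[0]:
        hl=cv2.convexHull(c); M=cv2.moments(hl)
        if M["m00"]>mn: out.append((M["m10"]/M["m00"],M["m01"]/M["m00"],M["m00"],cv2.boundingRect(c)))
    return out
def hsv(im): return [a.astype(int) for a in cv2.split(cv2.cvtColor(im,cv2.COLOR_RGB2HSV))]
def red(im):
    h,s,v=hsv(im); return ((h<11)|(h>174))&(s>120)&(v>40)
E
python3 - <<'E'
from h import *
for n in("top","side"):
    im=cv2.imread(f"pics/{n}0.png")[:,:,::-1].copy(); m=camera_model(n)
    print(n)
    for c in cents(red(im),60): print("red",np.round(c[:3],1),c[3],[np.round(onplane(m,c[:2],z)[:2],4) for z in(.0275,.0375,.0475,.0575)])
    h,s,v=hsv(im)
    pale=(h>20)&(h<60)&(s>15)&(s<90)&(v>190)
    for c in cents(pale,200): print("pale",np.round(c[:3],1),c[3],np.round(onplane(m,c[:2],.021),4))
im=cv2.imread("pics/top0.png"); cv2.imwrite("pics/crop.png",cv2.resize(im[130:300,180:480],None,fx=2.6,fy=2.6,interpolation=2))
E
```

```text
top
red [399.2 251.8 291.5] (389, 243, 21, 19) [array([ 0.3954, -0.2144]), array([ 0.3955, -0.2128]), array([ 0.3955, -0.2111]), array([ 0.3956, -0.2095])]
red [230.7 240.7 393. ] (219, 230, 25, 22) [array([0.422 , 0.2452]), array([0.4219, 0.2436]), array([0.4218, 0.242 ]), array([0.4217, 0.2403])]
red [447.3 243.2 525. ] (430, 229, 36, 29) [array([ 0.4192, -0.348 ]), array([ 0.4191, -0.3454]), array([ 0.419 , -0.3428]), array([ 0.4189, -0.3402])]
red [347.5 232.5 187.5] (340, 225, 16, 16) [array([ 0.4471, -0.073 ]), array([ 0.4468, -0.0723]), array([ 0.4465, -0.0717]), array([ 0.4462, -0.0711])]
red [289.4 234.3 429.5] (278, 223, 24, 24) [array([0.441 , 0.0853]), array([0.4407, 0.0848]), array([0.4405, 0.0844]), array([0.4402, 0.0839])]
red [229.8  95.6  74.5] (223, 92, 15, 8) [array([0.8275, 0.2577]), array([0.8244, 0.2559]), array([0.8214, 0.2542]), array([0.8184, 0.2525])]
red [340.6  80.3  74.5] (333, 77, 16, 8) [array([ 0.8739, -0.0528]), array([ 0.8705, -0.0523]), array([ 0.8672, -0.0518]), array([ 0.8639, -0.0513])]
pale [ 13.6 330.4 741. ] (0, 298, 26, 53) [0.1582 0.8702 0.0
[... 1531 characters left out ...]
, array([1.5227, 0.2129]), array([1.5065, 0.2028]), array([1.4904, 0.1928])]
pale [609.1 362.8 515. ] (577, 320, 63, 80) [ 0.9403 -0.4699  0.021 ]
pale [ 424.3  301.2 1412.5] (402, 281, 45, 42) [ 0.6514 -0.2574  0.021 ]
pale [553.1 285.6 203.5] (526, 249, 51, 68) [ 0.9375 -0.3004  0.021 ]
pale [393.4 256.9 753. ] (377, 243, 34, 29) [ 0.6296 -0.14    0.021 ]
pale [376.7 224.  612.5] (361, 212, 32, 25) [ 0.6255 -0.0434  0.021 ]
pale [361.8 195.1 517. ] (347, 184, 31, 23) [0.6212 0.0527 0.021 ]
pale [348.6 169.4 419.5] (335, 160, 28, 20) [0.6169 0.1489 0.021 ]
pale [ 175.4   36.8 1832. ] (144, 17, 60, 41) [0.1838 1.0196 0.021 ]
pale [ 264.6   24.2 1979. ] (231, 4, 73, 48) [0.5417 1.0254 0.021 ]
```

View pics/crop.png

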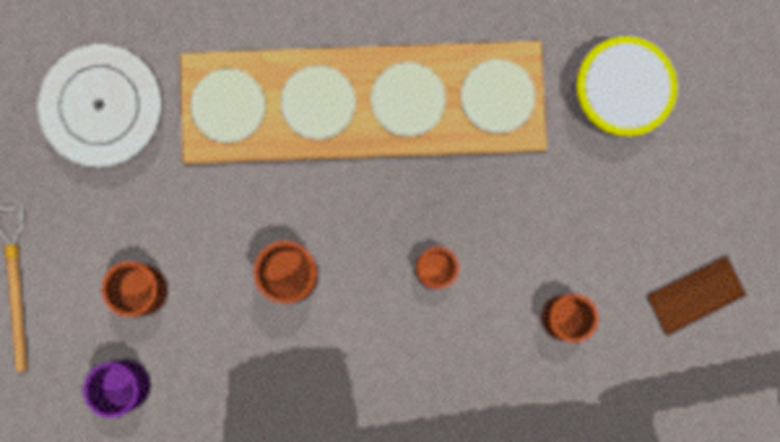

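The crop confirms four terracotta cups, with the purple look-alike and the brick-coloured block left out. The top and side views agree to about 2 mm. The mapping is beaker1→bat1, 2→bat2, 3→bat3, 4→bat4. I'll start by raising the tool and turning it so that tool x is world +y and tool y is world +x.

Request:
carry_out(moves=[{"yaw":-0.183,"dz":-0.02},{"yaw":-0.183,"dz":-0.02},{"yaw":-0.183,"dz":-0.02},{"yaw":-0.183,"dz":-0.02},{"yaw":-0.183,"dz":-0.02},{"yaw":-0.183,"dz":-0.02},{"yaw":-0.181},{}], grip_force=20)

```text
invalid input at $.moves[0]: expected keys jaw, dx, dy, dz, yaw
```

Request:
carry_out(moves=[{"jaw":0.093,"dx":0,"dy":0,"dz":-0.02,"yaw":-0.183},{"jaw":0.093,"dx":0,"dy":0,"dz":-0.02,"yaw":-0.183},{"jaw":0.093,"dx":0,"dy":0,"dz":-0.02,"yaw":-0.183},{"jaw":0.093,"dx":0,"dy":0,"dz":-0.02,"yaw":-0.183},{"jaw":0.093,"dx":0,"dy":0,"dz":-0.02,"yaw":-0.183},{"jaw":0.093,"dx":0,"dy":0,"dz":-0.01,"yaw":-0.183},{"jaw":0.093,"dx":0,"dy":0,"dz":0,"yaw":-0.181},{"jaw":0.093,"dx":0,"dy":0,"dz":0,"yaw":0}], grip_force=20)

```text
t: 1.1
tool_pos: [0.1726, -0.5745, 0.3016]
orientation: [-2.222, -2.22, -0.001]
force: [-0.1, -0.2, 0.1]
opening: 0.0935
gripper_force: 0.0
```

Request:
carry_out(moves=[{"jaw":0.093,"dx":0.052,"dy":0.032,"dz":0,"yaw":0},{"jaw":0.093,"dx":0.052,"dy":0.032,"dz":0,"yaw":0},{"jaw":0.093,"dx":0.052,"dy":0.032,"dz":0,"yaw":0},{"jaw":0.093,"dx":0.052,"dy":0.032,"dz":0,"yaw":0},{"jaw":0.093,"dx":0.052,"dy":0.032,"dz":0,"yaw":0},{"jaw":0.093,"dx":0.052,"dy":0.032,"dz":0,"yaw":0},{"jaw":0.093,"dx":0.052,"dy":0.03,"dz":0,"yaw":0},{"jaw":0.093,"dx":0,"dy":0,"dz":0,"yaw":0}])

```text
t: 2.1
tool_pos: [0.3961, -0.2071, 0.3018]
orientation: [-2.219, -2.223, -0.001]
force: [-0.3, -1.1, -0.1]
opening: 0.0927
gripper_force: 0.0
```

```bash
python3 - <<'E'
from h import *
s=read_state();m=camera_model("wrist");im=read_camera("wrist");cv2.imwrite("pics/w1.png",im[:,:,::-1])
print(s["tool_pos"],s["orientation"])
for c in cents(red(im),300): print(np.round(c[:3],1),c[3],[np.round(onplane(m,c[:2],z)[:2],4) for z in(.0275,.0375,.0475,.0575,.075)])
print(proj(m,np.array([.395,-.211,.075])))
E
```

```text
[ 0.39612721 -0.20706261  0.30179186] [-2.21896546e+00 -2.22317841e+00 -1.36008187e-03]
[ 328.3  235.5 1137. ] (308, 210, 42, 52) [array([ 0.4172, -0.3441]), array([ 0.4168, -0.3394]), array([ 0.4163, -0.3347]), array([ 0.4159, -0.33  ]), array([ 0.4151, -0.3217])]
[315.4 165.4 944.5] (299, 146, 33, 39) [array([ 0.3942, -0.2181]), array([ 0.3942, -0.2161]), array([ 0.3943, -0.2141]), array([ 0.3943, -0.212 ]), array([ 0.3944, -0.2085])]
[350.8  70.2 787.5] (336, 54, 31, 33) [array([ 0.447 , -0.0731]), array([ 0.4459, -0.0742]), array([ 0.4448, -0.0752]), array([ 0.4438, -0.0763]), array([ 0.4419, -0.0782])]
[630.5  59.9 454. ] (621, 42, 19, 35) [array([ 0.872 , -0.0531]), array([ 0.8618, -0.0546]), array([ 0.8516, -0.0561]), array([ 0.8415, -0.0576]), array([ 0.8237, -0.0602])]
(np.float64(315.8105826140663), np.float64(167.06550258275468))
```

View pics/w1.png

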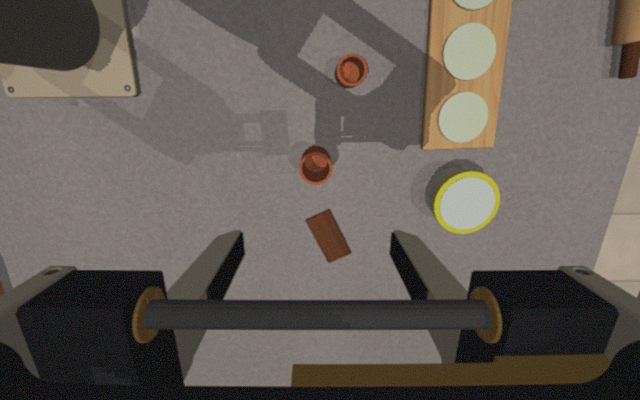

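The wrist view shows beaker2 at (315,165) and beaker1 at (351,70), agreeing with the top view to about 3 mm. I'll descend on beaker2.

Request:
carry_out(moves=[{"jaw":0.093,"dx":-0.002,"dy":0,"dz":0.05,"yaw":0},{"jaw":0.093,"dx":0,"dy":0,"dz":0.05,"yaw":0},{"jaw":0.093,"dx":0,"dy":0,"dz":0.04,"yaw":0},{"jaw":0.093,"dx":0,"dy":0,"dz":0.04,"yaw":0},{"jaw":0.093,"dx":0,"dy":0,"dz":0.02,"yaw":0},{"jaw":0.093,"dx":0,"dy":0,"dz":0,"yaw":0}])

```text
t: 2.9
tool_pos: [0.3924, -0.213, 0.1]
orientation: [-2.223, -2.214, 0.002]
force: [0.6, -0.6, 0.6]
opening: 0.0928
gripper_force: 0.0
```

Request:
carry_out(moves=[{"jaw":0.093,"dx":0,"dy":0.002,"dz":0.03,"yaw":0},{"jaw":0.093,"dx":0,"dy":0,"dz":0.03,"yaw":0},{"jaw":0.093,"dx":0,"dy":0,"dz":0.014,"yaw":0},{"jaw":0.07,"dx":0,"dy":0,"dz":0,"yaw":0},{"jaw":0.06,"dx":0,"dy":0,"dz":0,"yaw":0},{"jaw":0.052,"dx":0,"dy":0,"dz":0,"yaw":0},{"jaw":0.044,"dx":0,"dy":0,"dz":0,"yaw":0},{"jaw":0.044,"dx":0,"dy":0,"dz":0,"yaw":0}], grip_force=15)

```text
t: 3.9
tool_pos: [0.3967, -0.2128, 0.0284]
orientation: [2.221, 2.221, -0.0]
force: [-0.5, -0.7, 3.6]
opening: 0.0505
gripper_force: 15.0
```

Request:
carry_out(moves=[{"jaw":0.044,"dx":0,"dy":0,"dz":-0.03,"yaw":0},{"jaw":0.044,"dx":0,"dy":0,"dz":-0.05,"yaw":0},{"jaw":0.044,"dx":0.03,"dy":0.04,"dz":0,"yaw":0},{"jaw":0.044,"dx":0.04,"dy":0.05,"dz":0,"yaw":0},{"jaw":0.044,"dx":0.04,"dy":0.05,"dz":0,"yaw":0},{"jaw":0.044,"dx":0.04,"dy":0.05,"dz":0,"yaw":0},{"jaw":0.044,"dx":0.02,"dy":0.04,"dz":0,"yaw":0},{"jaw":0.044,"dx":0,"dy":0,"dz":0,"yaw":0}])

```text
t: 4.9
tool_pos: [0.6244, -0.0433, 0.1066]
orientation: [-2.217, -2.224, 0.001]
force: [-0.4, -0.4, -0.6]
opening: 0.0508
gripper_force: 14.9
```

Request:
carry_out(moves=[{"jaw":0.044,"dx":0,"dy":0,"dz":0.02,"yaw":0},{"jaw":0.044,"dx":0,"dy":0,"dz":0.02,"yaw":0},{"jaw":0.044,"dx":0,"dy":0,"dz":0,"yaw":0}])

```text
t: 5.28
tool_pos: [0.6198, -0.0459, 0.0645]
orientation: [-2.219, -2.217, 0.005]
force: [0.0, -0.4, -0.5]
opening: 0.0503
gripper_force: 14.9
```

Request:
carry_out(moves=[{"jaw":0.044,"dx":0.002,"dy":0.004,"dz":0.006,"yaw":0},{"jaw":0.044,"dx":0,"dy":0,"dz":0.005,"yaw":0},{"jaw":0.044,"dx":0,"dy":0,"dz":0,"yaw":0}])

```text
t: 5.65
tool_pos: [0.6269, -0.0435, 0.0569]
orientation: [-2.221, -2.221, 0.0]
force: [0.8, 0.2, -0.9]
opening: 0.0505
gripper_force: 14.9
```

Request:
carry_out(moves=[{"jaw":0.044,"dx":0,"dy":0,"dz":0.004,"yaw":0},{"jaw":0.044,"dx":0,"dy":0,"dz":0.002,"yaw":0},{"jaw":0.044,"dx":0,"dy":0,"dz":0,"yaw":0},{"jaw":0.044,"dx":0,"dy":0,"dz":0,"yaw":0}])

```text
t: 6.15
tool_pos: [0.6271, -0.0435, 0.0511]
orientation: [2.221, 2.221, 0.0]
force: [-0.2, 0.9, -0.7]
opening: 0.0504
gripper_force: 14.9
```

Request:
carry_out(moves=[{"jaw":0.044,"dx":0,"dy":0,"dz":0.001,"yaw":0},{"jaw":0.044,"dx":0,"dy":0,"dz":0.001,"yaw":0},{"jaw":0.044,"dx":0,"dy":0,"dz":0,"yaw":0}])

```text
t: 6.52
tool_pos: [0.6272, -0.0436, 0.0495]
orientation: [2.221, 2.221, 0.0]
force: [-1.4, -0.0, 2.8]
opening: 0.0507
gripper_force: 15.0
```

Contact. I'll release and rise.

Request:
carry_out(moves=[{"jaw":0.056,"dx":0,"dy":0,"dz":0,"yaw":0},{"jaw":0.066,"dx":0,"dy":0,"dz":0,"yaw":0},{"jaw":0.08,"dx":0,"dy":0,"dz":0,"yaw":0},{"jaw":0.08,"dx":0,"dy":0,"dz":-0.02,"yaw":0},{"jaw":0.093,"dx":0,"dy":0,"dz":-0.05,"yaw":0},{"jaw":0.093,"dx":0,"dy":0,"dz":-0.05,"yaw":0},{"jaw":0.093,"dx":0,"dy":0,"dz":0,"yaw":0}])

```text
t: 7.4
tool_pos: [0.631, -0.044, 0.1773]
orientation: [2.215, 2.215, 0.011]
force: [0.0, 0.0, -0.1]
opening: 0.093
gripper_force: 0.0
```

Request:
carry_out(moves=[{"jaw":0.093,"dx":-0.007,"dy":-0.045,"dz":0,"yaw":0},{"jaw":0.093,"dx":-0.007,"dy":-0.045,"dz":0,"yaw":0},{"jaw":0.093,"dx":-0.007,"dy":-0.045,"dz":0,"yaw":0},{"jaw":0.093,"dx":-0.007,"dy":-0.045,"dz":0,"yaw":0},{"jaw":0.093,"dx":0,"dy":0,"dz":0.04,"yaw":0},{"jaw":0.093,"dx":0,"dy":0,"dz":0.04,"yaw":0},{"jaw":0.093,"dx":0,"dy":0,"dz":0,"yaw":0},{"jaw":0.093,"dx":0,"dy":0,"dz":0,"yaw":0}])

```text
t: 8.4
tool_pos: [0.4478, -0.0717, 0.0906]
orientation: [2.221, 2.221, 0.001]
force: [0.1, -0.4, -0.5]
opening: 0.093
gripper_force: 0.0
```

Request:
carry_out(moves=[{"jaw":0.093,"dx":0,"dy":-0.001,"dz":0.035,"yaw":0},{"jaw":0.093,"dx":0,"dy":0,"dz":0.03,"yaw":0},{"jaw":0.08,"dx":0,"dy":0,"dz":0.012,"yaw":0},{"jaw":0.065,"dx":0,"dy":0,"dz":0,"yaw":0},{"jaw":0.055,"dx":0,"dy":0,"dz":0,"yaw":0},{"jaw":0.047,"dx":0,"dy":0,"dz":0,"yaw":0},{"jaw":0.038,"dx":0,"dy":0,"dz":0,"yaw":0},{"jaw":0.038,"dx":0,"dy":0,"dz":0,"yaw":0}])

```text
t: 9.4
tool_pos: [0.4464, -0.0716, 0.0125]
orientation: [2.221, 2.221, 0.001]
force: [-0.8, -0.3, 3.2]
opening: 0.0427
gripper_force: 15.0
```

Request:
carry_out(moves=[{"jaw":0.038,"dx":0,"dy":0,"dz":-0.03,"yaw":0},{"jaw":0.038,"dx":0,"dy":0,"dz":-0.04,"yaw":0},{"jaw":0.038,"dx":-0.018,"dy":0.03,"dz":0,"yaw":0},{"jaw":0.038,"dx":-0.02,"dy":0.045,"dz":0,"yaw":0},{"jaw":0.038,"dx":-0.02,"dy":0.045,"dz":0,"yaw":0},{"jaw":0.038,"dx":-0.01,"dy":0.04,"dz":0,"yaw":0},{"jaw":0.038,"dx":0,"dy":0.025,"dz":0,"yaw":0},{"jaw":0.038,"dx":0,"dy":0,"dz":0,"yaw":0}])

```text
t: 10.4
tool_pos: [0.6318, -0.1394, 0.0813]
orientation: [-2.221, -2.221, 0.0]
force: [-0.4, 0.1, -0.5]
opening: 0.0425
gripper_force: 15.0
```

Request:
carry_out(moves=[{"jaw":0.038,"dx":0,"dy":0,"dz":0.02,"yaw":0},{"jaw":0.038,"dx":0,"dy":0,"dz":0.015,"yaw":0},{"jaw":0.038,"dx":0,"dy":0,"dz":0,"yaw":0},{"jaw":0.038,"dx":0,"dy":0,"dz":0,"yaw":0}])

```text
t: 10.9
tool_pos: [0.6307, -0.1395, 0.047]
orientation: [-2.221, -2.221, 0.0]
force: [0.1, 0.3, -0.2]
opening: 0.0427
gripper_force: 15.0
```

Taking a top view now, with little occlusion risk, costs almost nothing. First I'll lower the beaker.

Request:
carry_out(moves=[{"jaw":0.038,"dx":0,"dy":0,"dz":0.007,"yaw":0},{"jaw":0.038,"dx":0,"dy":0,"dz":0.004,"yaw":0},{"jaw":0.038,"dx":0,"dy":0,"dz":0.001,"yaw":0},{"jaw":0.038,"dx":0,"dy":0,"dz":0,"yaw":0},{"jaw":0.038,"dx":0,"dy":0,"dz":0.001,"yaw":0},{"jaw":0.038,"dx":0,"dy":0,"dz":0,"yaw":0}])

```text
t: 11.65
tool_pos: [0.6311, -0.1395, 0.0341]
orientation: [2.221, 2.221, 0.0]
force: [-0.0, 0.4, -0.1]
opening: 0.0429
gripper_force: 15.0
```

Request:
carry_out(moves=[{"jaw":0.038,"dx":0,"dy":0,"dz":0.001,"yaw":0},{"jaw":0.038,"dx":0,"dy":0,"dz":0,"yaw":0},{"jaw":0.05,"dx":0,"dy":0,"dz":0,"yaw":0},{"jaw":0.06,"dx":0,"dy":0,"dz":0,"yaw":0},{"jaw":0.07,"dx":0,"dy":0,"dz":0,"yaw":0},{"jaw":0.08,"dx":0,"dy":0,"dz":-0.02,"yaw":0},{"jaw":0.093,"dx":0,"dy":0,"dz":-0.05,"yaw":0},{"jaw":0.093,"dx":0,"dy":0,"dz":-0.05,"yaw":0}])

```text
t: 12.65
tool_pos: [0.6309, -0.1394, 0.1556]
orientation: [2.221, 2.221, 0.0]
force: [0.5, -1.2, 0.5]
opening: 0.0917
gripper_force: 0.0
```

Request:
carry_out(moves=[{"jaw":0.093,"dx":0,"dy":0,"dz":-0.04,"yaw":0},{"jaw":0.093,"dx":0.037,"dy":-0.032,"dz":0,"yaw":0},{"jaw":0.093,"dx":0.037,"dy":-0.032,"dz":0,"yaw":0},{"jaw":0.093,"dx":0.037,"dy":-0.032,"dz":0,"yaw":0},{"jaw":0.093,"dx":0.038,"dy":-0.032,"dz":0,"yaw":0},{"jaw":0.093,"dx":0.037,"dy":-0.032,"dz":0,"yaw":0},{"jaw":0.093,"dx":0.037,"dy":-0.03,"dz":0,"yaw":0},{"jaw":0.093,"dx":0,"dy":0,"dz":0,"yaw":0}])

```text
t: 13.65
tool_pos: [0.4401, 0.0856, 0.1949]
orientation: [2.217, 2.224, 0.004]
force: [-0.4, -0.5, 0.6]
opening: 0.0926
gripper_force: 0.0
```

```bash
python3 - <<'E'
from h import *
s=read_state();m=camera_model("wrist");im=read_camera("wrist");cv2.imwrite("pics/w2.png",im[:,:,::-1])
print(s["tool_pos"])
for c in cents(red(im),300): print(np.round(c[:3],1),c[3],[np.round(onplane(m,c[:2],z)[:2],4) for z in(.0475,.0575,.115)])
im=read_camera("side");cv2.imwrite("pics/s2.png",im[:,:,::-1]);m=camera_model("side")
for n,P in(("b1",[.631,-.1395,.0485]),("b2",[.626,-.043,.0585])): print(n,np.round(proj(m,np.array(P)),1))
for c in cents(red(im),150): print(np.round(c[:3],1),c[3],[np.round(onplane(m,c[:2],z)[:2],4) for z in(.0485,.0585)])
E
```

```text
[0.44010521 0.08555009 0.19490651]
[612.1 270.1 312. ] (603, 259, 19, 25) [array([ 0.8495, -0.0443]), array([ 0.8375, -0.038 ]), array([ 0.7682, -0.002 ])]
[457.1 265.4 870.5] (434, 247, 44, 44) [array([ 0.6302, -0.0355]), array([ 0.6246, -0.0295]), array([0.5924, 0.005 ])]
[ 314.5  190.8 3412.5] (285, 152, 60, 75) [array([0.438 , 0.0684]), array([0.4381, 0.0714]), array([0.4383, 0.0884])]
[ 296.3   32.2 3383. ] (266, 0, 60, 71) [array([0.4185, 0.2429]), array([0.4191, 0.2407]), array([0.4227, 0.2282])]
b1 [395.9 250.2]
b2 [378.7 214.6]
[396.9 250.  381. ] (388, 238, 20, 26) [array([ 0.6334, -0.1396]), array([ 0.6294, -0.1449])]
[378.7 213.  523. ] (369, 198, 22, 33) [array([ 0.6315, -0.0319]), array([ 0.6276, -0.0387])]
[ 280.9  174.2 1885. ] (261, 134, 39, 81) [array([0.4321, 0.1543]), array([0.431 , 0.1449])]
[563.9 132.2 268.5] (552, 121, 26, 21) [array([1.2575, 0.1008]), array([1.2448, 0.0921])]
[  607.3    98.9 12170. ] (563, 0, 77, 220) [array([1.5012, 0.2021]), array([1.4851, 0.192 ])]
```

View pics/s2.png

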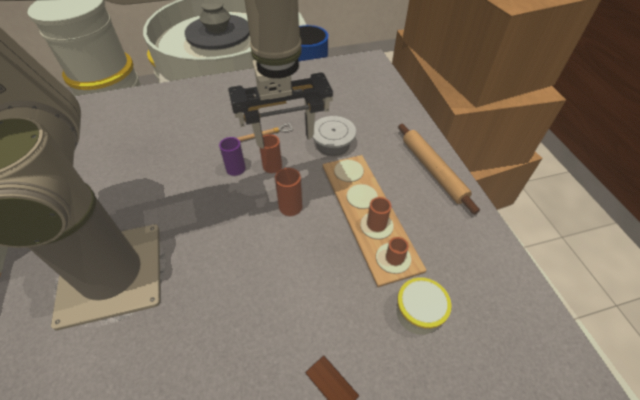

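The side view shows beakers 1 and 2 standing centred on bats 1 and 2, at (397,250) and (379,213), within 2 px of the predictions. Next is beaker4.

Request:
carry_out(moves=[{"jaw":0.093,"dx":0,"dy":0,"dz":0.03,"yaw":0},{"jaw":0.093,"dx":0,"dy":0,"dz":0.02,"yaw":0},{"jaw":0.093,"dx":0,"dy":0,"dz":0,"yaw":0}])

```text
t: 14.12
tool_pos: [0.4404, 0.0825, 0.1418]
orientation: [-2.222, -2.219, 0.004]
force: [0.1, -0.5, 0.7]
opening: 0.0928
gripper_force: 0.0
```

Request:
carry_out(moves=[{"jaw":0.093,"dx":0.001,"dy":0,"dz":0.03,"yaw":0},{"jaw":0.093,"dx":0,"dy":0,"dz":0.03,"yaw":0},{"jaw":0.093,"dx":0,"dy":0,"dz":0.03,"yaw":0},{"jaw":0.08,"dx":0,"dy":0,"dz":0,"yaw":0},{"jaw":0.072,"dx":0,"dy":0,"dz":0,"yaw":0},{"jaw":0.065,"dx":0,"dy":0,"dz":0,"yaw":0},{"jaw":0.055,"dx":0,"dy":0,"dz":0,"yaw":0},{"jaw":0.055,"dx":0,"dy":0,"dz":0,"yaw":0}])

```text
t: 15.12
tool_pos: [0.4418, 0.0846, 0.0545]
orientation: [2.221, 2.221, 0.002]
force: [-2.9, -0.0, 6.8]
opening: 0.0637
gripper_force: 15.0
```

Request:
carry_out(moves=[{"jaw":0.055,"dx":0,"dy":0,"dz":-0.03,"yaw":0},{"jaw":0.055,"dx":0,"dy":0,"dz":-0.03,"yaw":0},{"jaw":0.055,"dx":0.01,"dy":0.03,"dz":0,"yaw":0},{"jaw":0.055,"dx":0.015,"dy":0.04,"dz":0,"yaw":0},{"jaw":0.055,"dx":0.015,"dy":0.04,"dz":0,"yaw":0},{"jaw":0.055,"dx":0.015,"dy":0.04,"dz":0,"yaw":0},{"jaw":0.055,"dx":0.01,"dy":0.026,"dz":0,"yaw":0},{"jaw":0.055,"dx":0,"dy":0,"dz":0,"yaw":0}], grip_force=22)

```text
t: 16.12
tool_pos: [0.6181, 0.1501, 0.1125]
orientation: [-2.221, -2.222, 0.0]
force: [-0.1, -0.2, -3.0]
opening: 0.0631
gripper_force: 21.9
```

Request:
carry_out(moves=[{"jaw":0.055,"dx":0,"dy":0,"dz":0.015,"yaw":0},{"jaw":0.055,"dx":0,"dy":0,"dz":0.01,"yaw":0},{"jaw":0.055,"dx":0,"dy":0,"dz":0,"yaw":0},{"jaw":0.055,"dx":0,"dy":0,"dz":0,"yaw":0}])

```text
t: 16.62
tool_pos: [0.6168, 0.1493, 0.0882]
orientation: [2.222, 2.221, 0.0]
force: [0.7, 0.5, -2.0]
opening: 0.063
gripper_force: 21.9
```

Request:
carry_out(moves=[{"jaw":0.055,"dx":0,"dy":0.001,"dz":0.006,"yaw":0},{"jaw":0.055,"dx":0,"dy":0,"dz":0.004,"yaw":0},{"jaw":0.055,"dx":0,"dy":0,"dz":0.001,"yaw":0},{"jaw":0.055,"dx":0,"dy":0,"dz":0.001,"yaw":0},{"jaw":0.055,"dx":0,"dy":0,"dz":0,"yaw":0}])

```text
t: 17.25
tool_pos: [0.6181, 0.1495, 0.0761]
orientation: [2.221, 2.221, 0.0]
force: [-0.2, 0.5, -3.0]
opening: 0.0631
gripper_force: 21.9
```

Request:
carry_out(moves=[{"jaw":0.055,"dx":0,"dy":0,"dz":0.001,"yaw":0},{"jaw":0.055,"dx":0,"dy":0,"dz":0.0005,"yaw":0},{"jaw":0.055,"dx":0,"dy":0,"dz":0,"yaw":0}])

```text
t: 17.62
tool_pos: [0.6183, 0.1497, 0.0757]
orientation: [2.221, 2.221, 0.001]
force: [-2.9, 0.3, 6.0]
opening: 0.063
gripper_force: 22.0
```

Contact. I'll release, opening by stages, and rise well above the rim.

Request:
carry_out(moves=[{"jaw":0.068,"dx":0,"dy":0,"dz":0,"yaw":0},{"jaw":0.078,"dx":0,"dy":0,"dz":0,"yaw":0},{"jaw":0.088,"dx":0,"dy":0,"dz":0,"yaw":0},{"jaw":0.09,"dx":0,"dy":0,"dz":-0.02,"yaw":0},{"jaw":0.093,"dx":0,"dy":0,"dz":-0.05,"yaw":0},{"jaw":0.093,"dx":0,"dy":0,"dz":-0.05,"yaw":0},{"jaw":0.093,"dx":0,"dy":0,"dz":0,"yaw":0}])

```text
t: 18.5
tool_pos: [0.6217, 0.1501, 0.2028]
orientation: [2.216, 2.217, 0.015]
force: [0.2, -0.3, 0.1]
opening: 0.093
gripper_force: 0.0
```

Request:
carry_out(moves=[{"jaw":0.08,"dx":0.023,"dy":-0.049,"dz":0,"yaw":0},{"jaw":0.08,"dx":0.023,"dy":-0.049,"dz":0,"yaw":0},{"jaw":0.08,"dx":0.023,"dy":-0.049,"dz":0,"yaw":0},{"jaw":0.08,"dx":0.023,"dy":-0.049,"dz":0,"yaw":0},{"jaw":0.08,"dx":0,"dy":0,"dz":0.02,"yaw":0},{"jaw":0.08,"dx":0,"dy":0,"dz":0.02,"yaw":0},{"jaw":0.08,"dx":0,"dy":0,"dz":0,"yaw":0}])

```text
t: 19.38
tool_pos: [0.4207, 0.241, 0.1533]
orientation: [-2.22, -2.221, 0.004]
force: [0.5, -0.5, -0.1]
opening: 0.0799
gripper_force: 0.0
```

```bash
python3 - <<'E'
from h import *
im=cv2.imread("pics/top0.png")[:,:,::-1].copy();h,s,v=hsv(im);m=camera_model("top")
for c in cents((h>125)&(h<160)&(s>90),100): print("purple",c[:3],onplane(m,c[:2],.0475))
im=read_camera("top");cv2.imwrite("pics/t3.png",im[:,:,::-1])
for c in cents(red(im),100): print(np.round(c[:3],1),c[3],[np.round(onplane(m,c[:2],z)[:2],4) for z in(.0485,.0585,.0785)])
print(read_state()["tool_pos"])
E
```

```text
purple (223.93979797979796, 278.9660606060606, 412.5) [0.31924093 0.25861945 0.0475    ]
[235.3 240.2 225.5] (228, 231, 16, 21) [array([0.4233, 0.2295]), array([0.4231, 0.228 ]), array([0.4229, 0.2249])]
[446.2 243.3 476. ] (431, 230, 33, 28) [array([ 0.4188, -0.3394]), array([ 0.4187, -0.3369]), array([ 0.4185, -0.3317])]
[373.3 163.7 192.5] (366, 156, 16, 17) [array([ 0.634 , -0.1414]), array([ 0.6323, -0.1403]), array([ 0.629, -0.138])]
[336.8 164.6 282. ] (328, 155, 19, 21) [array([ 0.6302, -0.042 ]), array([ 0.6286, -0.0416]), array([ 0.6254, -0.0407])]
[265.1 166.3 493.5] (253, 153, 25, 28) [array([0.6242, 0.1525]), array([0.6226, 0.1515]), array([0.6194, 0.1495])]
[0.42155554 0.24130864 0.15448915]
```

Beakers 1, 2 and 4 are within about 4 mm of their disc centres. I'll descend on beaker3; the purple cup's near edge is at x = 0.347 and clear of the fingers.

Request:
carry_out(moves=[{"jaw":0.08,"dx":0,"dy":0,"dz":0.03,"yaw":0},{"jaw":0.08,"dx":0,"dy":0,"dz":0.04,"yaw":0},{"jaw":0.08,"dx":0,"dy":0,"dz":0.04,"yaw":0},{"jaw":0.075,"dx":0,"dy":0,"dz":0,"yaw":0},{"jaw":0.066,"dx":0,"dy":0,"dz":0,"yaw":0},{"jaw":0.058,"dx":0,"dy":0,"dz":0,"yaw":0},{"jaw":0.049,"dx":0,"dy":0,"dz":0,"yaw":0},{"jaw":0.049,"dx":0,"dy":0,"dz":0,"yaw":0}])

```text
t: 20.42
tool_pos: [0.4232, 0.2422, 0.0464]
orientation: [2.221, 2.221, 0.004]
force: [-2.2, 1.0, 7.3]
opening: 0.0548
gripper_force: 21.9
```

Request:
carry_out(moves=[{"jaw":0.049,"dx":0,"dy":0,"dz":-0.03,"yaw":0},{"jaw":0.049,"dx":0,"dy":0,"dz":-0.03,"yaw":0},{"jaw":0.049,"dx":-0.04,"dy":0,"dz":0,"yaw":0},{"jaw":0.049,"dx":-0.05,"dy":0.01,"dz":0,"yaw":0},{"jaw":0.049,"dx":-0.05,"dy":0.02,"dz":0,"yaw":0},{"jaw":0.049,"dx":-0.049,"dy":0.03,"dz":0,"yaw":0},{"jaw":0.049,"dx":0,"dy":0.04,"dz":0,"yaw":0},{"jaw":0.049,"dx":0,"dy":0,"dz":0,"yaw":0}])

```text
t: 21.42
tool_pos: [0.5238, 0.0514, 0.1044]
orientation: [2.224, 2.219, 0.0]
force: [-0.6, -0.4, -1.3]
opening: 0.0544
gripper_force: 21.9
```

Request:
carry_out(moves=[{"jaw":0.049,"dx":0,"dy":0.04,"dz":0,"yaw":0},{"jaw":0.049,"dx":0,"dy":0.04,"dz":0,"yaw":0},{"jaw":0.049,"dx":0,"dy":0.02,"dz":0,"yaw":0},{"jaw":0.049,"dx":0,"dy":0,"dz":0.015,"yaw":0},{"jaw":0.049,"dx":0,"dy":0,"dz":0.01,"yaw":0},{"jaw":0.049,"dx":0,"dy":0,"dz":0,"yaw":0},{"jaw":0.049,"dx":0,"dy":0,"dz":0,"yaw":0}])

```text
t: 22.3
tool_pos: [0.6215, 0.0526, 0.0797]
orientation: [-2.221, -2.222, 0.0]
force: [0.2, 0.3, -1.5]
opening: 0.0546
gripper_force: 21.9
```

Request:
carry_out(moves=[{"jaw":0.049,"dx":0,"dy":0,"dz":0.006,"yaw":0},{"jaw":0.049,"dx":0,"dy":0,"dz":0.004,"yaw":0},{"jaw":0.049,"dx":0,"dy":0,"dz":0.001,"yaw":0},{"jaw":0.049,"dx":0,"dy":0,"dz":0.001,"yaw":0},{"jaw":0.049,"dx":0,"dy":0,"dz":0,"yaw":0}])

```text
t: 22.92
tool_pos: [0.6222, 0.0525, 0.0677]
orientation: [2.221, 2.221, 0.0]
force: [0.8, -0.2, -0.4]
opening: 0.0544
gripper_force: 21.9
```

Request:
carry_out(moves=[{"jaw":0.049,"dx":0,"dy":0,"dz":0.001,"yaw":0},{"jaw":0.049,"dx":0,"dy":0,"dz":0,"yaw":0},{"jaw":0.06,"dx":0,"dy":0,"dz":0,"yaw":0},{"jaw":0.07,"dx":0,"dy":0,"dz":0,"yaw":0},{"jaw":0.08,"dx":0,"dy":0,"dz":0,"yaw":0},{"jaw":0.09,"dx":0,"dy":0,"dz":-0.02,"yaw":0},{"jaw":0.09,"dx":0,"dy":0,"dz":-0.05,"yaw":0},{"jaw":0.09,"dx":0,"dy":0,"dz":-0.05,"yaw":0}])

```text
t: 23.92
tool_pos: [0.622, 0.0525, 0.1891]
orientation: [2.221, 2.221, 0.001]
force: [0.9, 0.2, 0.1]
opening: 0.0904
gripper_force: 0.0
```

Request:
carry_out(moves=[{"jaw":0.09,"dx":0,"dy":0,"dz":-0.05,"yaw":0},{"jaw":0.09,"dx":0,"dy":-0.05,"dz":0,"yaw":0},{"jaw":0.09,"dx":0,"dy":-0.05,"dz":0,"yaw":0},{"jaw":0.09,"dx":0,"dy":-0.05,"dz":0,"yaw":0},{"jaw":0.09,"dx":0,"dy":-0.04,"dz":0,"yaw":0},{"jaw":0.09,"dx":0,"dy":0,"dz":0,"yaw":0},{"jaw":0.09,"dx":0,"dy":0,"dz":0,"yaw":0}])

```text
t: 24.8
tool_pos: [0.4329, 0.0525, 0.238]
orientation: [2.22, 2.22, 0.003]
force: [0.7, -0.7, 0.0]
opening: 0.0902
gripper_force: 0.0
```

```bash
python3 - <<'E'
from h import *
a=read_camera("top");m=camera_model("top");b=read_camera("side");ms=camera_model("side")
for im,m in((a,m),(b,ms)):
    for c in cents(red(im),100): print(np.round(c[:3],1),c[3],[np.round(onplane(m,c[:2],z)[:2],4) for z in(.0485,.0585,.0685,.0785)])
cv2.imwrite("pics/end.png",np.vstack([cv2.resize(a[120:300,180:480],(600,360)),b[130:330,200:500].repeat(2,1)[:, :600]])[:,:,::-1])
s=read_state();print(s["tool_pos"],s["t"],s["force"])
E
```

```text
[447.1 243.2 517. ] (430, 229, 35, 29) [array([ 0.419 , -0.3418]), array([ 0.4189, -0.3392]), array([ 0.4188, -0.3367]), array([ 0.4187, -0.3341])]
[373.3 163.7 193. ] (366, 156, 16, 17) [array([ 0.6339, -0.1414]), array([ 0.6322, -0.1402]), array([ 0.6306, -0.1391]), array([ 0.6289, -0.1379])]
[336.7 164.6 276.5] (328, 155, 19, 21) [array([ 0.6304, -0.0417]), array([ 0.6287, -0.0413]), array([ 0.6271, -0.0408]), array([ 0.6255, -0.0404])]
[303.2 165.7 362.5] (293, 155, 21, 23) [array([0.6265, 0.0489]), array([0.6249, 0.0487]), array([0.6233, 0.0485]), array([0.6217, 0.0482])]
[265.2 166.5 500.5] (253, 153, 25, 28) [array([0.6237, 0.1522]), array([0.6221, 0.1512]), array([0.6205, 0.1503]), array([0.619 , 0.1493])]
[396.9 250.  379. ] (388, 238, 20, 26) [array([ 0.6333, -0.1396]), array([ 0.6294, -0.1449]), array([ 0.6254, -0.1502]), array([ 0.6215, -0.1555])]
[ 363.5  180.1 2786.5] (340, 132, 51, 99) [array([0.6321, 0.0777]), array([0.6282, 0.0694]), array([0.6242, 0.061 ]), array([0.6203, 0.0527])]
[558.5 128.7 106. ] (554, 120, 10, 19) [array([1.2521, 0.1183]), array([1.2395, 0.1094]), array([1.2269, 0.1005]), array([1.2143, 0.0916])]
[  606.1    98.9 12516.5] (556, 0, 84, 219) [array([1.4975, 0.2031]), array([1.4814, 0.193 ]), array([1.4654, 0.1829]), array([1.4493, 0.1728])]
[0.43295508 0.05243305 0.23720732] 24.9 [-1.03039042 -0.55913168  0.45366729]
```

View pics/end.png

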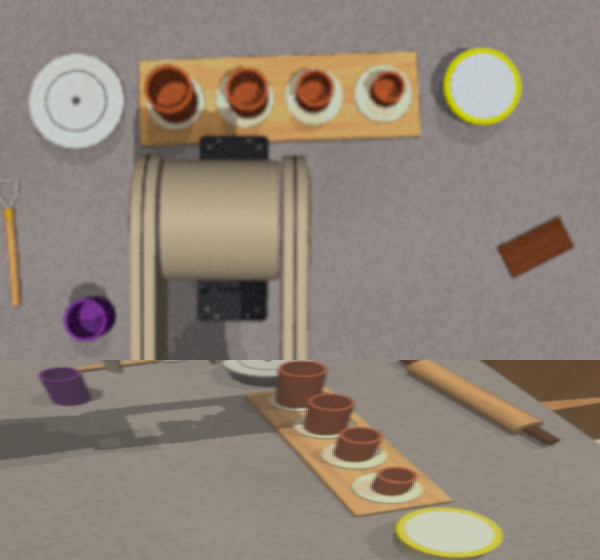

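The picture shows all four beakers upright on their discs, tallest by the turntable, each within about 5 mm of centre. The tub has not moved and the gripper is clear of everything.

```bash
python3 -c "
from plant import *
print(close_job())"
```

```text
the job is handed in; nothing more can be done
None
```

The job is handed in: all four beakers stand upright on their discs, tallest beside the turntable down to shortest beside the tub, each within about 5 mm of centre by the last camera check, and the tub was not moved.

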